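Stow the extension bar and snap its keeper shut

TASK

Put the chrome extension bar away in the red socket organizer: lay it in its two notched rests (either way round), then tip the sprung keeper flap over the bar, past its snap point, so that it springs down shut on its stop. The keeper is thin sheet on a hinge whose height has been set by hand, so work it over by feel, with less than 15 newtons on the organizer or its flap at any time. Leave the other things on the shelf where they are.

Things in the scene. Friction and masses are not known exactly. Their poses are not given: they have to be found in the camera images.
- organizer: red sheet-steel socket organizer, fixed: tray x -52 to +86, y -136 to +136, floor top at z 9, walls to z 33 mm. Origin on the shelf straight below the axis of the stowed bar, midway between the rests; z up, x from the keeper (front) to the sockets on spring clips (back, x 49 to 79, up to z 55 mm). Middle 82 mm of the front wall (x -52 to -49) is 46 mm high
- rest (a point): where the middle of the bar's shank lies when stowed: 40 mm above the shelf, bar along own y; axes as the organizer's. The two rests are 3 mm plates across the tray, 50 mm to either side along y (97 mm free between them), each with a 17 mm wide notch that widens from 8 mm above this point to its top 18 mm above it
- hinge_mid (a point): point of the organizer 52 mm in front of (-x of) and 22 mm above the rest point; axes as the organizer's. The keeper's hinge line runs along y through here if its leaf is set in mid-slot; the leaf is screwed on through slotted holes, so the real hinge line is up to 11 mm higher or lower, fixed during the job but NOT measured: feel or see it
- keeper (a joint): angle of the keeper flap, rad: 0 at its open stop, 2.269 shut on its stop. Over-centre spring: below about 2.13 it is pushed back open, beyond that it springs shut. Spring moment about 0.45 N m up to 1 rad, then falling to nothing there: at the free edge a push of 7 to 8 N, nearer the hinge far more. Steel sheet flap, 80 mm wide (y -40 to +40 of the organizer), 2 mm thick
- keeper_shut (a point): fixed point of the organizer, 68 mm behind (+x of) hinge_mid: middle of the keeper's free edge when shut with the leaf in mid-slot. The flap reaches 68 mm from its hinge line; shut it is level, top face 1 mm above the hinge line, a 10 mm lip folded down at the free edge. Open, it leans 40 deg past upright away from the bar: bend 44 mm in front of and 52 mm above the hinge line, edge of the lip 36 mm in front and 58 mm above
- bar: chrome steel extension bar, 198 mm long, 0.25 to 0.39 kg, loose, at first flat on the shelf. Origin at the middle of its round shank on its axis (11 mm above the shelf at first), where it balances; y along the bar. Shank 14 mm in diameter, y -65 to +65; hexagon 22 mm across flats y -95 to -65; collar 22 mm in diameter y 65 to 79, then a stub and a 12.7 mm square to y 103 mm
- tin: round grey plastic tin with a screw lid, 68 mm across, 40 mm high; bystander. Origin: centre of its underside
- ring_big: aluminium hub-centric ring, 73 mm across, 14 mm high; bystander. Origin: centre of its underside
- ring_small: black plastic hub-centric ring, 66 mm across, 13 mm high; bystander. Origin: centre of its underside
- block: wooden block 130 x 75 x 45 mm; bystander. Origin: centre of its underside
- deep_socket: deep steel socket standing on end, 28 mm across, 78 mm high; bystander. Origin: centre of its underside
Not all that is in view belongs to the job. Leave any blue or yellow look-alike of the bar alone.

How it is judged:
By the outcome, as a careful person would: the job done as asked, in the order asked, and still so for the second after the job is handed in, with the robot touching nothing.
It also fails if it takes over 62 s, if anything falls off the work surface, if the arm or the gripper's body presses on something with over 40 N, if the wrist force passes 120 N, or if a joint passes its speed limit or range.

ROBOT

A 6-joint arm with a two-finger parallel gripper is mounted at the origin on the work surface. World frame = base frame: x ahead of the robot, y to its left, z up, the work surface at z = 0. Lengths are in m, angles in degrees, forces in N, time in s.
With the tool pointing down it reaches from about 0.325 to 0.75 m from the base axis. Payload 7.6 kg.
Tool frame: the origin (TCP) lies at the very end of the fingers, on their centre line; the grasp point (between the pads) lies manip.grasp_offset behind it (manip.grasp_offset is the distance from the TCP to the grasp point, in m); x points along the fingers, z is the direction in which the jaws open and shut, and the axes are right-handed (so a half turn about x gives the same grasp; the last joint's range is limited). The gripper opens to 85 mm and grips with 20 to 120 N. Pads are 22 mm wide; open, the fingers measure 114 mm over their backs; the gripper's body (76 mm by 85 mm) begins 54 mm behind the grasp point. The pads swing forward as they close: fully open they stand 13 mm farther back than shut.
Start: joints at [72.29, 2.991, 80.254, -0, 96.75, -4.028], TCP at [0.124, 0.51, 0.231] pointing down, gripper open.
Joint ranges: [-166.34, 166.34], [-52.06, 124.39], [6.96, 135.62], [-60.46, 240.46], [14.63, 156.25], [-167.68, 167.68]. Speed limits (degrees/s): [147.25, 147.25, 172.46, 180, 180, 180].

INTERFACE

Orientations are given as [roll, pitch, yaw] about the fixed x, y, z axes, in that order (R = Rz(yaw) Ry(pitch) Rx(roll)).
In Python, from workcell import telemetry, imaging, workorder, manip gives the robot as it stands.
- The arm moves only by the shell command python3 -m creep 'ROWS' [OPENING]. ROWS is JSON, a list of rows, each a list of 2 entries, a list of its own where there are three numbers: the shift along the tool's x, y, z normalised to -1 to 1, where 1 is 100 mm, then the turn, a rotation vector about the tool's x, y, z normalised to -1 to 1, where 1 is 90 degrees. A call has 1 to 12 rows; each row shifts and turns the commanded pose from where the row before left it, along the tool's axes as they then stand; what a row does not reach is not made up. A row lasts 1/8 s, in which the tool goes at most 62.5 mm and 10.7 degrees, less where a joint would pass 70% of its speed; a pose out of reach is approached as far as the arm can. A call with a number of a shift or a turn outside -1 to 1 is refused whole. A call with a gripper value outside its range is refused whole. OPENING is the opening, from -1 (shut) to 1 (fully open), set as the call begins (- or left out, the last holds). The fingers move at their own pace and stop on an object; the grip force is fixed at half the most. Time passes only in rows, so rows that do not move let the fingers close. It gives the time, the measured TCP pose, the force and the opening at its end, in the units of the state.
- telemetry.get_obs(): the state, without advancing time (a new reading comes with each control period).
- imaging.capture(name): name is "side" or "top" or "wrist"; returns (picture, depth): 400x640x3 uint8, red, green, blue; 400x640 float32, m along the optical axis (not along the pixel's ray), 0 where there is no reading.
- imaging.camera_model(name): a dict with "camera_matrix" (3x3 intrinsics, pixels), "cam_to_world" (4x4, takes a point from camera to world coordinates). Camera axes: x right, y up, looking along -z (the intrinsics and any distortion apply to the point x, -y, -z); pixel columns grow to the right and rows downward; lengths in m; the calibration is good to about 2 mm. The wrist camera is an equidistant fisheye: a pixel r from the principal point sees the ray r / f radians off the axis. A picture is of the moment at which its call begins: read the wrist's pose just before it. camera_model takes no time and is no camera call; for the wrist camera it gives the pose at the moment of the call.
- workorder.hand_in(): hands the job in, once; it reports no verdict.
The state is a dict: "time": time; "joint_pos": joint angles; "joint_vel": joint speeds; "joint_efforts": joint torques, N m; "tool_pos": TCP position; "ee_rot": TCP orientation; "wrist_force": force on the tool from outside, world axes, zero at the start; "ft_torque": the same for the moment, N m; "grip_width": finger opening in m.
Only numpy, scipy, OpenCV 4.12 (cv2) and the standard library are available. Lean on these libraries where they do the work, as an engineer would, in place of code of your own. Each camera call takes 0.05 s, during which the arm holds its last target. There are 200 camera calls.

## Working session

There is one attempt and no reset: what is moved stays moved. The work goes in short steps, Python scripts to look and compute and a shell command to move; the robot and the scene stay as the last step left them, time stands still between calls to the robot, and variables do not carry over. Pictures are saved under pics/ and viewed, about 8 in all and at most 12, crops included, and the job is handed in when it is done.

```bash
ls; mkdir -p pics; python3 - <<'E'
from workcell import telemetry, imaging, workorder, manip
import cv2
print(telemetry.get_obs(), manip.grasp_offset)
import numpy as np
for n in ("top","side","wrist"):
    m=imaging.camera_model(n); print(n,np.round(m["camera_matrix"],1).tolist(),np.round(m["cam_to_world"],4).tolist(),[k for k in m])
    p,d=imaging.capture(n); cv2.imwrite(f"pics/{n}0.png",p[:,:,::-1]); np.save(f"pics/{n}0.npy",d)
E
```

```text
pics
{'time': 0.0, 'joint_pos': array([ 7.22891190e+01,  3.02907687e+00,  8.03153291e+01, -2.52415726e-04,
        9.67492625e+01, -4.02932267e+00]), 'joint_vel': array([-0.0693048 , -0.01758915, -0.01410978,  0.06852484,  0.09251568,
        0.03305722]), 'joint_efforts': array([ 2.17680928e-03, -3.81667185e+01, -3.60183835e+01,  1.65710103e-04,
        6.11780619e-03,  1.19185003e-05]), 'tool_pos': array([0.12407246, 0.50980783, 0.2304351 ]), 'ee_rot': array([ 176.12403578,   89.90633112, -107.55755198]), 'wrist_force': array([-0.20728568, -0.35645304, -0.72833319]), 'ft_torque': array([-0.03908525,  0.00206048, -0.02060721]), 'grip_width': 0.08537539105415372} 0.0187
top [[467.3, 0.0, 324.9], [0.0, 467.3, 202.1], [0.0, 0.0, 1.0]] [[-0.0021, 0.9805, -0.1963, 0.2764], [-1.0, -0.0029, -0.0035, -0.0415], [-0.004, 0.1963, 0.9805, 1.4057], [0.0, 0.0, 0.0, 1.0]] ['camera_matrix', 'cam_to_world']
side [[448.4, 0.0, 318.7], [0.0, 448.4, 203.1], [0.0, 0.0, 1.0]] [[0.9832, 0.1307, -0.1273, 0.3635], [-0.1823, 0.6829, -0.7074, -0.9332], [-0.0055, 0.7187, 0.6953, 0.9501], [0.0, 0.0, 0.0, 1.0]] ['camera_matrix', 'cam_to_world']
wrist [[309.7, 0.0, 325.9], [0.0, 309.7, 197.6], [0.0, 0.0, 1.0]] [[0.2368, -0.9182, -0.3174, 0.0435], [0.9716, 0.2235, 0.0784, 0.5309], [-0.0011, -0.327, 0.945, 0.3724], [0.0, 0.0, 0.0, 1.0]] ['camera_matrix', 'cam_to_world']
```

View pics/top0.png

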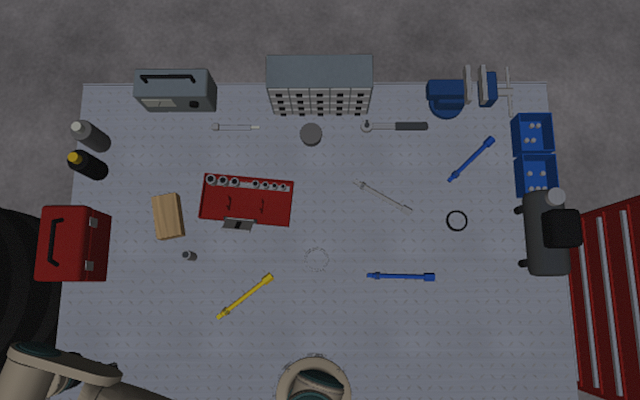

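View pics/side0.png

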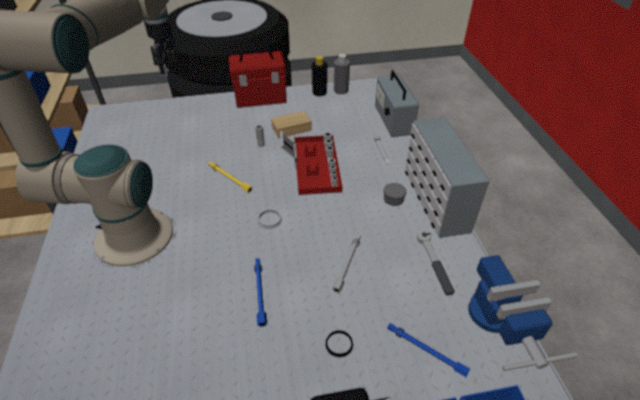

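Top view: organizer at (247,200), with the keeper at (238,224). The chrome candidates are at (355,182)–(412,210) and (212,127)–(258,127), so I'll enlarge both.

```bash
python3 - <<'E'
import cv2, numpy as np
t=cv2.imread("pics/top0.png"); s=cv2.imread("pics/side0.png")
a=cv2.resize(t[170:220,345:425],None,fx=5,fy=5,interpolation=cv2.INTER_CUBIC)
b=cv2.resize(t[160:240,190:310],None,fx=3.3,fy=3.3,interpolation=cv2.INTER_CUBIC)
c=cv2.resize(s[225:300,320:380],(400,500)[::1],interpolation=cv2.INTER_CUBIC)[:330]
c=cv2.resize(s[230:296,320:400],(400,330),interpolation=cv2.INTER_CUBIC)
d=cv2.resize(s[120:200,280:360],(330,330),interpolation=cv2.INTER_CUBIC)
o=np.zeros((600,800,3),np.uint8)
o[:250,:400]=a; o[:264,400:796]=b[:264,:396]; o[264:594,:400]=c; o[266:596,410:740]=d
cv2.imwrite("pics/crop1.png",o)
E
```

```text
(no output)
```

View pics/crop1.png

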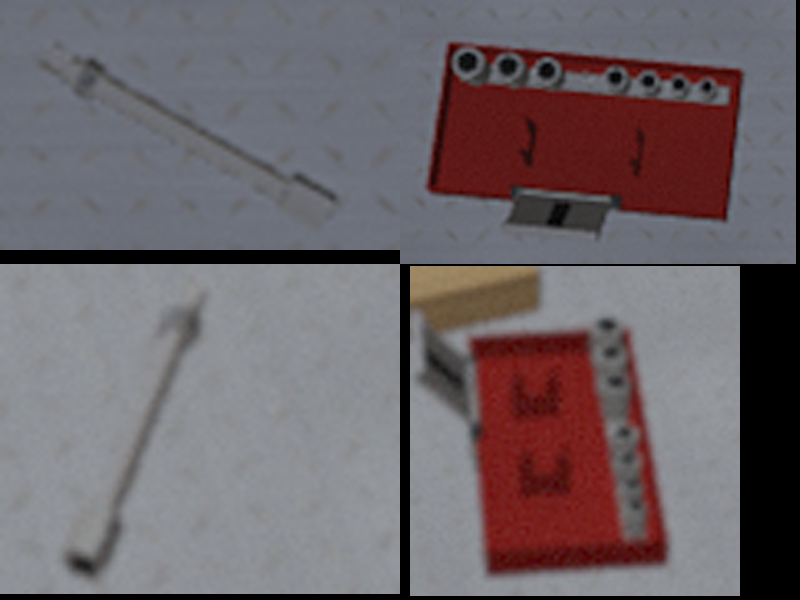

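Crop 1: the bar's square end is at top (354,181), its hex end at (410,211), lying flat. The organizer's wall corners are about (205,173), (294,181), (289,227) and (199,218). The keeper is open and leans toward the robot.

```bash
cat > h.py <<'E'
from workcell import telemetry, imaging, workorder, manip
import cv2, numpy as np
from scipy.spatial.transform import Rotation as R
def ray(n,px,m=None):
    m=m or imaging.camera_model(n); K=m["camera_matrix"]; T=m["cam_to_world"]
    u=(px[0]-K[0,2])/K[0,0]; v=(px[1]-K[1,2])/K[1,1]
    if n=="wrist":
        r=np.hypot(u,v); s=np.sin(r)/max(r,1e-9); d=np.array([u*s,-v*s,-np.cos(r)])
    else: d=np.array([u,-v,-1.])
    return T[:3,3],T[:3,:3]@d
def at(n,px,z,m=None):
    o,d=ray(n,px,m); return o+d*(z-o[2])/d[2]
def proj(n,P,m=None):
    m=m or imaging.camera_model(n); K=m["camera_matrix"]; T=m["cam_to_world"]
    p=(np.atleast_2d(P)-T[:3,3])@T[:3,:3]; x,y,z=p[:,0],-p[:,1],-p[:,2]
    if n=="wrist":
        r=np.hypot(x,y); t=np.arctan2(r,z)/np.maximum(r,1e-12); u,v=x*t,y*t
    else: u,v=x/z,y/z
    return np.c_[u*K[0,0]+K[0,2],v*K[1,1]+K[1,2]]
def org(pose,P):
    x,y,a=pose; c,s=np.cos(a),np.sin(a); P=np.atleast_2d(P)
    return np.c_[x+c*P[:,0]-s*P[:,1], y+s*P[:,0]+c*P[:,1], P[:,2]]
E
python3 - <<'E'
from h import *
from scipy.optimize import least_squares
C=np.array([[86,136,33],[86,-136,33],[-52,-136,33],[-52,136,33]])/1000
px=np.array([[205.2,173],[293.6,181.2],[289.1,226.7],[199.1,217.6]])
r=least_squares(lambda q:(proj("top",org(q,C))-px).ravel(),[.4,.2,-.1]); print(r.x,np.degrees(r.x[2]),r.fun.round(1))
a=at("top",(354,181),.011);b=at("top",(410.5,210.5),.011); print(a,b,np.linalg.norm(a-b), np.degrees(np.arctan2(*(a-b)[1::-1])))
dd=(a-b)/np.linalg.norm(a-b); print("mid",b+dd*.095)
print([at("side",p,.011) for p in ((361,236),(335,289))])
print("sideproj", proj("side",org(r.x,C)).round(1))
for n,px_ in (("tin",(311,133)),("ring",(317,259)),("block",(168,216)),("socket",(190,256)),("rb",(456,220))): print(n,at("top",px_,.02).round(3))
T=imaging.camera_model("wrist")["cam_to_world"]; o=telemetry.get_obs(); Rt=R.from_euler("xyz",o["ee_rot"],degrees=True).as_matrix()
print("tool axes",Rt.round(3)); 
X=np.eye(4);X[:3,:3]=Rt;X[:3,3]=o["tool_pos"]; print((np.linalg.inv(X)@T).round(4))
E
```

```text
[ 0.54325364  0.20000493 -0.0979677 ] -5.6131355027049965 [-0.   0.1  0.6  0.1  0.1 -0.4 -0.7  0.1]
[ 0.6214339  -0.12582122  0.011     ] [ 0.52889671 -0.29569248  0.011     ] 0.19344088102814053 61.42070544036854
mid [ 0.57434229 -0.21226766  0.011     ]
[array([ 0.62754237, -0.13005093,  0.011     ]), array([ 0.51903695, -0.29070999,  0.011     ])]
sideproj [[332.8 135. ]
 [342.4 186.9]
 [297.3 189.7]
 [293.3 137.1]]
tin [0.774 0.007 0.02 ]
ring [ 0.383 -0.013  0.02 ]
block [0.513 0.436 0.02 ]
socket [0.392 0.363 0.02 ]
rb [ 0.498 -0.429  0.02 ]
tool axes [[-0.    -0.972  0.237]
 [-0.001  0.237  0.972]
 [-1.     0.    -0.001]]
[[-3.000e-04  3.271e-01 -9.450e-01 -1.418e-01]
 [-3.000e-04  9.450e-01  3.271e-01  8.330e-02]
 [ 1.000e+00  4.000e-04 -2.000e-04  1.200e-03]
 [ 0.000e+00  0.000e+00  0.000e+00  1.000e+00]]
```

```bash
python3 -m creep --help 2>&1 | head -20
```

```text
invalid input: not JSON, or not a number
```

```bash
cat > plan.py <<'E'
# usage: plan.py x y z(tcp) zheading N [pitchdown deg] : suggests rows (round numbers) from the measured pose
from h import *
import sys,json
def target(h,tilt=0):
    # tool x down; z at heading h; tilt (deg) turns tool x about z
    a=np.radians(h); z=np.array([np.cos(a),np.sin(a),0]); x=np.array([0,0,-1.]); y=np.cross(z,x)
    M=np.c_[x,y,z]; return M@R.from_rotvec([0,0,np.radians(tilt)]).as_matrix()
def plan(p1,M1,N,p0=None,M0=None):
    o=telemetry.get_obs()
    p=o["tool_pos"] if p0 is None else np.array(p0); M=R.from_euler("xyz",o["ee_rot"],degrees=True).as_matrix() if M0 is None else M0
    rows=[]
    for k in range(N,0,-1):
        s=np.round(M.T@(p1-p)/k/.1,2 if k>1 else 3); w=R.from_matrix(M.T@M1).as_rotvec()/k/(np.pi/2); w=np.round(w,3)
        rows.append([s.tolist(),w.tolist()]); p=p+M@s*.1; M=M@R.from_rotvec(w*np.pi/2).as_matrix()
    print(json.dumps(rows).replace(" ",""), p.round(4)); return p,M
if __name__=="__main__":
    v=list(map(float,sys.argv[1:6])); t=float(sys.argv[6]) if len(sys.argv)>6 else 0
    plan(np.array(v[:3]),target(v[3],t),int(v[4]))
E
python3 - <<'E'
from plan import *
p,M=plan(np.array([.40,.08,.25]),target(24),9)
plan(np.array([.5743,-.2123,.12]),target(-28.6),7,p,M)
E
```

```text
[[[-0.02,-0.41,-0.39],[0.065,-0.0,0.0]],[[-0.02,-0.45,-0.35],[0.065,-0.0,0.0]],[[-0.02,-0.48,-0.3],[0.064,-0.0,0.0]],[[-0.02,-0.51,-0.25],[0.065,-0.0,0.0]],[[-0.02,-0.53,-0.2],[0.064,-0.0,0.0]],[[-0.02,-0.55,-0.14],[0.065,-0.0,0.0]],[[-0.02,-0.56,-0.09],[0.064,-0.0,0.0]],[[-0.02,-0.57,-0.03],[0.065,-0.0,0.0]],[[-0.03,-0.565,0.035],[0.064,-0.001,0.001]]] [0.4  0.08 0.25]
[[[0.19,-0.48,0.06],[0.084,0.0,-0.0]],[[0.18,-0.47,0.12],[0.083,0.0,-0.0]],[[0.19,-0.45,0.18],[0.084,0.0,-0.0]],[[0.18,-0.43,0.24],[0.083,0.0,-0.0]],[[0.19,-0.39,0.29],[0.084,0.0,-0.0]],[[0.18,-0.35,0.34],[0.083,-0.0,-0.0]],[[0.188,-0.298,0.382],[0.084,-0.0,-0.001]]] [ 0.5742 -0.2123  0.12  ]
```

```bash
python3 -m creep '[[[-0.02,-0.41,-0.39],[0.065,0,0]],[[-0.02,-0.45,-0.35],[0.065,0,0]],[[-0.02,-0.48,-0.3],[0.064,0,0]],[[-0.02,-0.51,-0.25],[0.065,0,0]],[[-0.02,-0.53,-0.2],[0.064,0,0]],[[-0.02,-0.55,-0.14],[0.065,0,0]],[[-0.02,-0.56,-0.09],[0.064,0,0]],[[-0.02,-0.57,-0.03],[0.065,0,0]],[[-0.03,-0.56,0.035],[0.064,0,0]]]'
python3 - <<'E'
from h import *
import pickle
m=imaging.camera_model("wrist"); p,d=imaging.capture("wrist"); pickle.dump((m,d),open("pics/w1.pkl","wb")); cv2.imwrite("pics/w1.png",p[:,:,::-1])
m=imaging.camera_model("wrist"); 
E
python3 -m creep '[[[0.19,-0.48,0.06],[0.084,0,0]],[[0.18,-0.47,0.12],[0.083,0,0]],[[0.19,-0.45,0.18],[0.084,0,0]],[[0.18,-0.43,0.24],[0.083,0,0]],[[0.19,-0.39,0.29],[0.084,0,0]],[[0.18,-0.35,0.34],[0.083,0,0]],[[0.19,-0.3,0.38],[0.084,0,0]]]'
python3 - <<'E'
from h import *
import pickle
m=imaging.camera_model("wrist"); p,d=imaging.capture("wrist"); pickle.dump((m,d),open("pics/w2.pkl","wb")); cv2.imwrite("pics/w2.png",p[:,:,::-1])
E
```

```text
time: 1.27
tool_pos: [0.4004, 0.0788, 0.2503]
ee_rot: [19.8, 90.0, 43.7]
wrist_force: [0.5, 1.0, -0.2]
grip_width: 0.0856
time: 2.2
tool_pos: [0.5744, -0.2132, 0.1193]
ee_rot: [157.9, 90.0, 129.1]
wrist_force: [0.5, -0.2, 0.1]
grip_width: 0.0851
```

View pics/w1.png

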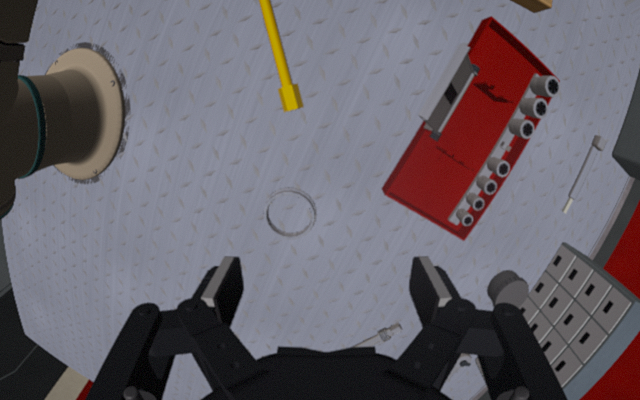

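View pics/w2.png

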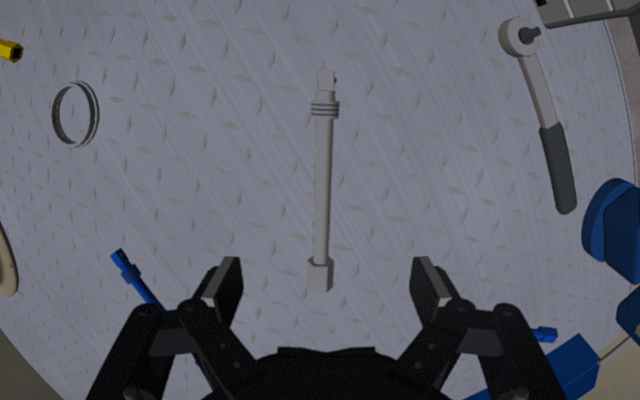

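w1: organizer front-wall corners at (490,17) and (384,190), with the keeper's hinge from (425,130) to (475,68). w2: the bar is centred, square tip at (327,71), hex end at (319,291). Now the depth points for the bar and the hinge.

```bash
cat >> h.py <<'E'
def cloud(n,px,d,m):
    o,v=ray(n,px,m); c=-(m["cam_to_world"][:3,:3].T@v)[2]; return o+v*d/c
E
python3 - <<'E'
from h import *
import pickle
m,d=pickle.load(open("pics/w2.pkl","rb"))
a=at("wrist",(327,71),.016,m); b=at("wrist",(319,291),.014,m)
print(a,b,np.linalg.norm(a-b),np.degrees(np.arctan2(*(a-b)[1::-1])))
for y in (140,180,220): 
    print([cloud("wrist",(x,y),d[y,x],m).round(4).tolist() for x in (320,324,328)])
m,d=pickle.load(open("pics/w1.pkl","rb"))
for c in ((490,17),(384,190),(465,239)): print(c,at("wrist",c,.033,m).round(4))
print("cand depth"); 
for c in ((423,120),(430,125),(450,92),(455,98),(458,88),(470,66),(474,70)): print(c,cloud("wrist",c,d[c[1],c[0]],m).round(4))
q=(0.5433,0.2,-.09797)
C=np.array([[86,136,33],[86,-136,33],[-52,-136,33],[-52,136,33],[-52,40,62],[-52,-40,62],[-96,40,114],[-96,-40,114]])/1000
print(proj("wrist",org(q,C),m).round(1).tolist())
p=cv2.imread("pics/w1.png"); cv2.imwrite("pics/w1c.png",cv2.resize(p[10:250,375:575],None,fx=2.5*1,fy=2.5,interpolation=cv2.INTER_CUBIC))
E
```

```text
[ 0.62615693 -0.12249671  0.016     ] [ 0.52272799 -0.29426546  0.014     ] 0.20051446564142555 58.94614593526027
[[0.595, -0.1676, 0.0182], [0.5976, -0.1693, 0.0168], [0.6004, -0.1709, 0.0164]]
[[0.5787, -0.1968, 0.0162], [0.6162, -0.1386, 0.2611], [0.5843, -0.2002, 0.0153]]
[[0.5613, -0.2278, 0.0164], [0.5644, -0.2294, 0.0167], [0.5669, -0.232, 0.0142]]
(490, 17) [0.5089 0.3437 0.033 ]
(384, 190) [0.4793 0.0814 0.033 ]
(465, 239) [0.6202 0.0659 0.033 ]
cand depth
(423, 120) [0.4945 0.1813 0.001 ]
(430, 125) [0.4696 0.1738 0.1043]
(450, 92) [0.4758 0.2134 0.0986]
(455, 98) [0.4913 0.2144 0.0782]
(458, 88) [0.4874 0.2245 0.0839]
(470, 66) [0.4879 0.2515 0.0883]
(474, 70) [0.4996 0.2544 0.0744]
[[556.5, 82.4], [459.1, 243.7], [379.0, 197.8], [486.7, 17.3], [463.1, 75.9], [428.0, 135.0], [449.7, 47.1], [407.9, 117.8]]
```

View pics/w1c.png

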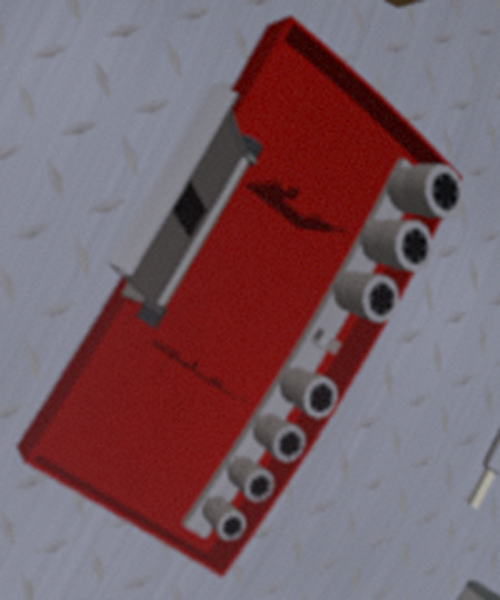

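Crop of w1: wall-top corners at (491,17), (383,189), (464,239) and (559,81), hinge knuckles at (478,70) and (435,136). I'll fit the pose, then take the hinge height from the flap's depth points.

```bash
python3 - <<'E'
from h import *
import pickle
from scipy.optimize import least_squares
m,d=pickle.load(open("pics/w1.pkl","rb"))
C=np.array([[86,136,33],[86,-136,33],[-52,-136,33],[-52,136,33]])/1000
pw=np.array([[559,81.2],[463.8,239.2],[383,189],[491,17]])
pt=np.array([[205.2,173],[293.6,181.2],[289.1,226.7],[199.1,217.6]])
f=lambda q:(proj("wrist",org(q,C),m)-pw).ravel()
r=least_squares(f,[.54,.2,-.1]); print("wrist",r.x,np.degrees(r.x[2]),r.fun.round(1)); q=r.x
r2=least_squares(lambda q:np.r_[f(q),(proj("top",org(q,C))-pt).ravel()*2.5],[.54,.2,-.1]); print("both",r2.x,r2.fun.round(1))
c,s=np.cos(q[2]),np.sin(q[2])
P=[]
for v in range(40,145):
  for u in range(405,490):
    if d[v,u]>0: P.append(cloud("wrist",(u,v),d[v,u],m))
P=np.array(P); L=np.c_[(P[:,0]-q[0])*c+(P[:,1]-q[1])*s, -(P[:,0]-q[0])*s+(P[:,1]-q[1])*c, P[:,2]]*1000
k=(abs(L[:,1])<36)&(L[:,0]<-30)&(L[:,0]>-110)&(L[:,2]>55)
L=L[k]; print(len(L))
# inner face line in x-z: expected slope: x=-52 - (z-zh)*tan40 ( +~1mm face offset)
for lo in range(55,130,5):
    b=L[(L[:,2]>=lo)&(L[:,2]<lo+5)]
    if len(b): print(lo,len(b),np.percentile(b[:,0],[5,25,50,75,95]).round(1))
E
```

```text
wrist [ 0.54648238  0.20833594 -0.11622309] -6.65909269611798 [ 1.3 -0.5 -1.9  0.4  0.   2.4  1.5 -2.7]
both [ 0.54449567  0.20329621 -0.10436424] [-1.   0.4 -3.5  2.8 -2.4  6.4 -2.1 -1.  -2.1 -1.4 -0.8  0.1 -3.  -1.2
 -4.5 -1.4]
2026
70 249 [-52.9 -51.5 -50.4 -49.1 -47.5]
75 126 [-57.2 -56.  -55.1 -53.9 -52.1]
80 129 [-61.5 -60.4 -59.2 -58.2 -57.2]
85 139 [-65.6 -64.3 -63.  -62.1 -60.8]
90 156 [-69.9 -68.6 -67.4 -66.3 -64.7]
95 171 [-74.  -72.7 -71.6 -70.4 -68.6]
100 154 [-77.8 -76.5 -75.6 -74.6 -73.1]
105 27 [-78.7 -78.3 -77.7 -76.9 -75.8]
110 1 [-79.8 -79.8 -79.8 -79.8 -79.8]
115 2 [-93.2 -93.2 -93.2 -93.1 -93.1]
120 368 [-94.6 -93.7 -92.8 -91.6 -90.4]
125 503 [-91.4 -89.8 -88.4 -87.3 -85.8]
```

```bash
python3 -m creep '[[[0.38,0,0],[0.015,0,0]],[[0.38,0,0],[0,0,0]],[[0.38,0,0],[0,0,0]],[[0,0,0],[0,0,0]]]' 
python3 -m creep '[[[0,0,0],[0,0,0]],[[0,0,0],[0,0,0]],[[0,0,0],[0,0,0]],[[0,0,0],[0,0,0]],[[0,0,0],[0,0,0]],[[0,0,0],[0,0,0]]]' -1
```

```text
time: 2.75
tool_pos: [0.5713, -0.2107, 0.0025]
ee_rot: [-174.2, 89.6, 155.9]
wrist_force: [-0.3, 0.0, 0.7]
grip_width: 0.0853
time: 3.5
tool_pos: [0.5741, -0.212, 0.0072]
ee_rot: [13.9, 89.9, -16.1]
wrist_force: [-2.6, 0.4, 4.9]
grip_width: 0.0115
```

```bash
python3 -m creep '[[[0,0,0],[0,0,0]],[[0,0,0],[0,0,0]],[[-0.1,0,0],[0,0,0]],[[-0.2,0,0],[0,0,0]],[[-0.2,0,0],[0,0,0]],[[0,0,0],[0,0,0]]]' 
python3 - <<'E'
from h import *
import pickle
print(telemetry.get_obs()["wrist_force"])
m=imaging.camera_model("wrist"); p,d=imaging.capture("wrist"); pickle.dump((m,d),open("pics/w3.pkl","wb")); cv2.imwrite("pics/w3.png",p[:,:,::-1])
E
```

```text
time: 4.25
tool_pos: [0.5753, -0.2126, 0.0595]
ee_rot: [7.3, 89.7, -22.7]
wrist_force: [0.0, -0.6, -2.6]
grip_width: 0.0111
[ 0.01447511 -0.61260681 -2.62059144]
```

View pics/w3.png

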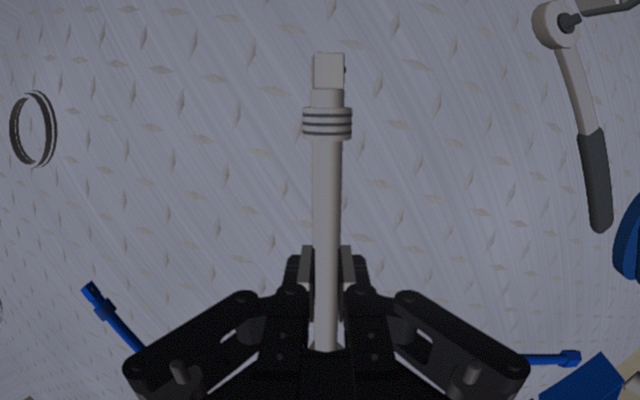

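The bar is in the jaws and level, about 2.6 N. The shank runs up column 328, with the collar at (327,123). I'll measure its axis relative to the TCP and plan the carry.

```bash
python3 - <<'E'
from plan import *
import pickle
m,d=pickle.load(open("pics/w3.pkl","rb")); o=telemetry.get_obs(); M=R.from_euler("xyz",o["ee_rot"],degrees=True).as_matrix()
print(o["tool_pos"],o["time"],M.round(3).tolist())
for v in (100,123,145,160,180,200,220,240):
    us=range(316,341,3); X=np.array([M.T@(cloud("wrist",(u,v),d[v,u],m)-o["tool_pos"]) for u in us if d[v,u]>0])*1000
    i=X[:,0].argmin(); print(v,X[len(X)//2].round(1),"min x",np.sort(X[:,0])[:4].round(1))
# hex and tip pixel projections for axis at tool x = -a
tip=np.array([ (M.T@(cloud("wrist",(u,60),d[60,u],m)-o["tool_pos"]))*1000 for u in (322,328,334)]); print(tip.round(1))
for v in (106,113,131,137): print(v,(M.T@(at("wrist",(327,v),o["tool_pos"][2]+.012,m)-o["tool_pos"])*1000).round(1))
print((M.T@(at("wrist",(328,54),o["tool_pos"][2]+.008,m)-o["tool_pos"])*1000).round(1))
q=(.5445,.2033,-.1044); h=np.degrees(q[2])
p,_=plan(np.array([.56,-.03,.20]),target(-18),5)
plan(np.array([q[0],q[1],.20]),target(h),5,p,_)
E
```

```text
[ 0.57447994 -0.21216211  0.05776254] 4.3 [[0.002, 0.5, 0.866], [-0.001, 0.866, -0.5], [-1.0, 0.0, 0.003]]
100 [-10.5  83.4   2.4] min x [-12.7 -12.1 -11.2 -11.2]
123 [-15.7  74.    2.3] min x [-16.  -15.7 -15.6 -15.4]
145 [-10.2  63.8   2.4] min x [-11.6 -11.6 -10.9 -10.7]
160 [-12.2  57.6   2.4] min x [-12.2 -11.5 -11.5 -10.9]
180 [-11.2  48.3   2.4] min x [-12.6 -11.6 -11.3 -11.2]
200 [-12.9  39.5   2.4] min x [-12.9 -12.9 -11.7 -11.2]
220 [-11.9  29.3   2.5] min x [-11.9 -11.8 -11.1 -10.9]
240 [-11.5  18.8   2.5] min x [-12.1 -12.1 -11.6 -11.5]
[[-1.110e+01  1.006e+02 -1.000e-01]
 [-1.090e+01  1.006e+02  2.400e+00]
 [-8.700e+00  1.009e+02  5.000e+00]]
106 [-12.   80.9   2. ]
113 [-12.   77.9   2. ]
131 [-12.   70.2   2. ]
137 [-12.   67.6   2. ]
[ -8.  103.6   2.4]
[[[-0.28,0.3,-0.21],[-0.027,0.0,-0.0]],[[-0.29,0.31,-0.19],[-0.026,0.0,-0.0]],[[-0.28,0.32,-0.18],[-0.027,0.001,0.0]],[[-0.29,0.32,-0.17],[-0.026,0.0,-0.0]],[[-0.284,0.334,-0.151],[-0.027,0.001,0.0]]] [ 0.56 -0.03  0.2 ]
[[[0.0,0.43,-0.17],[-0.027,-0.0,-0.0]],[[0.0,0.44,-0.16],[-0.027,-0.0,-0.0]],[[0.0,0.45,-0.14],[-0.027,-0.0,-0.0]],[[0.0,0.45,-0.11],[-0.026,-0.0,-0.0]],[[0.0,0.463,-0.1],[-0.027,-0.0,-0.0]]] [0.5445 0.2033 0.2   ]
```

```bash
python3 -m creep '[[[-0.28,0.3,-0.21],[-0.027,0,0]],[[-0.29,0.31,-0.19],[-0.026,0,0]],[[-0.28,0.32,-0.18],[-0.027,0,0]],[[-0.29,0.32,-0.17],[-0.026,0,0]],[[-0.28,0.33,-0.15],[-0.027,0,0]],[[0,0.43,-0.17],[-0.027,0,0]],[[0,0.44,-0.16],[-0.027,0,0]],[[0,0.45,-0.14],[-0.027,0,0]],[[0,0.45,-0.11],[-0.026,0,0]],[[0,0.46,-0.1],[-0.027,0,0]],[[0,0,0],[0,0,0]],[[0,0,0],[0,0,0]]]'
python3 - <<'E'
from h import *
import pickle
o=telemetry.get_obs(); m=imaging.camera_model("wrist"); p,d=imaging.capture("wrist"); pickle.dump((m,d,o),open("pics/w4.pkl","wb")); cv2.imwrite("pics/w4.png",p[:,:,::-1])
print(o["tool_pos"])
cv2.imwrite("pics/w4v.png",cv2.resize(p[:,:,::-1],(800,500),interpolation=cv2.INTER_CUBIC))
E
```

```text
time: 5.8
tool_pos: [0.5438, 0.2024, 0.1975]
ee_rot: [-143.2, 89.9, -149.1]
wrist_force: [-0.5, 0.0, -3.4]
grip_width: 0.011
[0.54381981 0.20242765 0.19747317]
```

View pics/w4v.png

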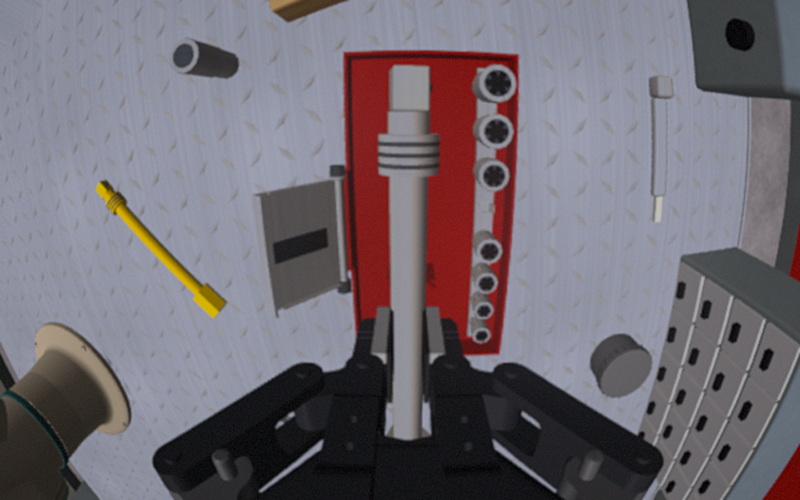

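w4 (×1.25): wall-top corners at (345,52) and (518,54), back −y at (499,354); hinge knuckles at (337,171) and (344,287), flap open. Refitting from this still view.

```bash
cat > fit4.py <<'E'
from h import *
import pickle
from scipy.optimize import least_squares
m,d,o=pickle.load(open("pics/w4.pkl","rb"))
C=np.array([[86,136,33],[-52,136,33],[86,-136,33]])/1000
pw=np.array([[518,54],[345,52],[499,354]])/1.25
f=lambda q:(proj("wrist",org(q,C),m)-pw).ravel()
r=least_squares(f,[.54,.2,-.1]); q=r.x; print("wrist",q,np.degrees(q[2]),r.fun.round(1))
def loc(P,q=q):
    c,s=np.cos(q[2]),np.sin(q[2]); P=np.atleast_2d(P)
    return np.c_[(P[:,0]-q[0])*c+(P[:,1]-q[1])*s, -(P[:,0]-q[0])*s+(P[:,1]-q[1])*c, P[:,2]]*1000
def grid(u0,u1,v0,v1):
    return np.array([cloud("wrist",(u,v),d[v,u],m) for v in range(v0,v1) for u in range(u0,u1) if d[v,u]>0])
if __name__=="__main__":
    L=loc(grid(200,280,125,255)); 
    k=(abs(L[:,1])<36)&(L[:,2]>60); L=L[k]
    for lo in range(60,140,5):
        b=L[(L[:,2]>=lo)&(L[:,2]<lo+5)]
        if len(b): print(lo,len(b),np.percentile(b[:,0],[5,50,95]).round(1))
    T=L[L[:,2]>115]; print("lip z pct",np.percentile(T[:,2],[50,90,97]),"y range flap",)
    print("bar/tcp in org:",loc(o["tool_pos"]))
    # red wall tops: heights > 25 in tray region
    W=loc(grid(270,420,30,290)); W=W[(W[:,2]>28)&(W[:,2]<38)]
    for nm,s in (("ywall",(abs(W[:,1]-136)<15)&(abs(W[:,0])<40)),("xback",(abs(W[:,0]-86)<12)&(abs(W[:,1])<110))):
        b=W[s]; print(nm,len(b), np.percentile(b[:,1 if nm=="ywall" else 0],[5,50,95]).round(1) if len(b) else "")
    F=loc(grid(275,300,60,120)); F=F[(F[:,2]>25)]; print("frontwall x",np.percentile(F[:,0],[5,50,95]).round(1),len(F))
    for k in ((337/1.25,171/1.25),(344/1.25,287/1.25)):
        print("knuckle at z72:",loc(at("wrist",k,.072,m)).round(1))
E
python3 fit4.py
```

```text
wrist [ 0.54832344  0.20619857 -0.09957179] -5.705043170603409 [ 1.   0.2 -1.2 -0.5  0.3  0.4]
65 9 [-49.4 -49.3 -49. ]
70 568 [-55.2 -52.1 -49.3]
75 441 [-59.7 -57.5 -55. ]
80 440 [-64.1 -61.6 -59.5]
85 465 [-68.  -65.6 -63.1]
90 484 [-72.3 -69.8 -67.3]
95 528 [-76.6 -74.  -71.1]
100 507 [-80.7 -78.2 -75.5]
105 565 [-84.9 -82.4 -79.5]
110 607 [-89.5 -86.6 -84. ]
115 320 [-91.2 -90.1 -87.9]
120 235 [-96.4 -94.6 -92.6]
125 469 [-92.8 -89.4 -87.6]
lip z pct [124.54447282 128.09961681 128.71083904] y range flap
bar/tcp in org: [[ -4.10646556  -4.19993646 197.47316877]]
ywall 317 [132.9 134.4 136.1]
xback 749 [82.  83.4 85.5]
frontwall x [-52.5 -50.6 -49.2] 248
knuckle at z72: [[-52.   45.2  72. ]]
knuckle at z72: [[-51.8 -43.5  72. ]]
```

```bash
python3 - <<'E'
from fit4 import *
for v in (150,165,180,195,210,225,240,250):
    P=loc(np.array([cloud("wrist",(u,v),d[v,u],m) for u in range(300,352) if d[v,u]>0])); 
    b=P[(P[:,2]>195)]; print(v,len(b),b.mean(0).round(1),b[:,0].min().round(1),b[:,0].max().round(1))
# rest plates: tops z 58 at y=+-50?
G=loc(grid(280,420,120,290)); 
for s in (-50,50):
    b=G[(abs(G[:,1]-s)<8)&(G[:,2]>45)&(G[:,2]<66)&(abs(G[:,0])<30)]; print(s,len(b), b[:,:].round(0)[::max(1,len(b)//12)].tolist() if len(b) else "")
E
```

```text
wrist [ 0.54832344  0.20619857 -0.09957179] -5.705043170603409 [ 1.   0.2 -1.2 -0.5  0.3  0.4]
150 30 [ -2.4  56.9 205.7] -8.9 4.0
165 30 [ -2.5  50.2 205.7] -9.1 4.1
180 29 [ -2.7  43.4 206.2] -9.1 3.7
195 29 [ -2.8  36.4 206.2] -9.3 3.7
210 29 [ -2.8  29.  206. ] -9.5 3.9
225 28 [ -2.6  21.4 206. ] -9.1 4.0
240 27 [ -2.9  13.6 206.2] -9.3 3.5
250 49 [ -2.9   8.  206.1] -14.7 8.9
-50 75 [[-19.0, -48.0, 46.0], [-20.0, -49.0, 47.0], [15.0, -49.0, 47.0], [-18.0, -50.0, 47.0], [18.0, -50.0, 47.0], [12.0, -49.0, 51.0], [19.0, -51.0, 48.0], [13.0, -49.0, 55.0], [-19.0, -48.0, 57.0], [15.0, -49.0, 56.0], [-19.0, -50.0, 56.0], [16.0, -49.0, 58.0], [-17.0, -50.0, 59.0]]
50 0
```

```bash
python3 - <<'E'
from fit4 import *
M=R.from_euler("xyz",o["ee_rot"],degrees=True).as_matrix()
G=np.array([M.T@(cloud("wrist",(u,v),d[v,u],m)-o["tool_pos"]) for v in range(240,400) for u in range(60,580) if d[v,u]>0])*1000
G=G[(abs(G[:,1])<60)&(G[:,0]<5)&(abs(G[:,2])<150)]
for lo in range(-140,5,10):
    b=G[(G[:,0]>=lo)&(G[:,0]<lo+10)]
    if len(b)>5: print("behind TCP",-lo, len(b),"z",np.percentile(b[:,2],[1,99]).round(0),"y",np.percentile(b[:,1],[1,99]).round(0))
E
python3 -m creep '[[[0.3,0.04,0.024],[0,0,0]],[[0.4,0,0],[0,0,0]],[[0.4,0,0],[0,0,0]],[[0.15,0,0],[0,0,0]],[[0,0,0],[0,0,0]],[[0,0,0],[0,0,0]]]'
```

```text
wrist [ 0.54832344  0.20619857 -0.09957179] -5.705043170603409 [ 1.   0.2 -1.2 -0.5  0.3  0.4]
behind TCP 110 15 z [-18.  20.] y [21. 22.]
behind TCP 100 7019 z [-59.  61.] y [ 4. 22.]
behind TCP 90 8476 z [-58.  61.] y [ 0. 19.]
behind TCP 80 6734 z [-53.  55.] y [-10.  19.]
behind TCP 70 3973 z [-48.  50.] y [-11.  19.]
behind TCP 60 5144 z [-41.  43.] y [-10.  14.]
behind TCP 50 2012 z [-36.  38.] y [-7. 15.]
behind TCP 40 866 z [-17.  20.] y [-9. 14.]
behind TCP 30 752 z [-18.  20.] y [-0. 13.]
behind TCP 20 1457 z [-18.  20.] y [-56.  17.]
behind TCP 10 2070 z [-15.  17.] y [-58.  18.]
time: 6.6
tool_pos: [0.5481, 0.2066, 0.0756]
ee_rot: [23.9, 89.8, 17.9]
wrist_force: [0.2, -0.8, -2.6]
grip_width: 0.0115
```

```bash
python3 -m creep '[[[0.18,0,0],[0,0,0]],[[0.08,0,0],[0,0,0]],[[0.06,0,0],[0,0,0]],[[0,0,0],[0,0,0]],[[0,0,0],[0,0,0]]]'; python3 -m creep '[[[0.05,0,0],[0,0,0]],[[0,0,0],[0,0,0]]]'
```

```text
time: 7.22
tool_pos: [0.5471, 0.2066, 0.0417]
ee_rot: [30.2, 90.0, 24.3]
wrist_force: [0.2, -1.0, -2.0]
grip_width: 0.0113
time: 7.48
tool_pos: [0.5469, 0.2065, 0.0362]
ee_rot: [64.0, 90.0, 58.0]
wrist_force: [0.6, 0.6, -2.3]
grip_width: 0.011
```

```bash
python3 -m creep '[[[0.02,0,0],[0,0,0]],[[0,0,0],[0,0,0]]]';python3 -m creep '[[[0.015,0,0],[0,0,0]],[[0,0,0],[0,0,0]]]'
```

```text
time: 7.72
tool_pos: [0.5471, 0.2066, 0.0357]
ee_rot: [25.4, 90.0, 19.5]
wrist_force: [-3.9, -2.7, 5.5]
grip_width: 0.0116
time: 7.98
tool_pos: [0.5472, 0.2066, 0.0354]
ee_rot: [23.1, 89.9, 17.1]
wrist_force: [-8.0, -3.7, 12.7]
grip_width: 0.0114
```

Seated, but the push is at the limit. I'm backing off at once, then releasing.

```bash
python3 -m creep '[[[-0.025,0.003,-0.01],[0,0,0]],[[0,0,0],[0,0,0]]]'
```

```text
time: 8.22
tool_pos: [0.5463, 0.207, 0.0358]
ee_rot: [25.8, 89.9, 19.9]
wrist_force: [0.0, -1.1, 1.3]
grip_width: 0.0113
```

```bash
python3 -m creep '[[[0,0,0],[0,0,0]],[[0,0,0],[0,0,0]],[[0,0,0],[0,0,0]],[[0,0,0],[0,0,0]]]' -0.3; python3 -m creep '[[[-0.2,0,0],[0,0,0]],[[-0.5,0,0],[0,0,0]],[[-0.5,0,0],[0,0,0]],[[-0.5,0,0],[0,0,0]],[[0,0,0],[0,0,0]],[[0,0,0],[0,0,0]]]' -1
python3 - <<'E'
from h import *
import pickle
o=telemetry.get_obs(); m=imaging.camera_model("wrist"); p,d=imaging.capture("wrist"); pickle.dump((m,d,o),open("pics/w5.pkl","wb")); cv2.imwrite("pics/w5.png",p[:,:,::-1])
cv2.imwrite("pics/w5v.png",cv2.resize(p[:,:,::-1],(800,500),interpolation=cv2.INTER_CUBIC))
E
```

```text
time: 8.72
tool_pos: [0.5459, 0.2069, 0.0352]
ee_rot: [130.2, 90.0, 124.3]
wrist_force: [0.3, 0.5, 0.0]
grip_width: 0.0298
time: 9.48
tool_pos: [0.5457, 0.2069, 0.2057]
ee_rot: [32.6, 90.0, 26.7]
wrist_force: [-0.3, -0.1, -0.6]
grip_width: -0.0001
```

View pics/w5v.png

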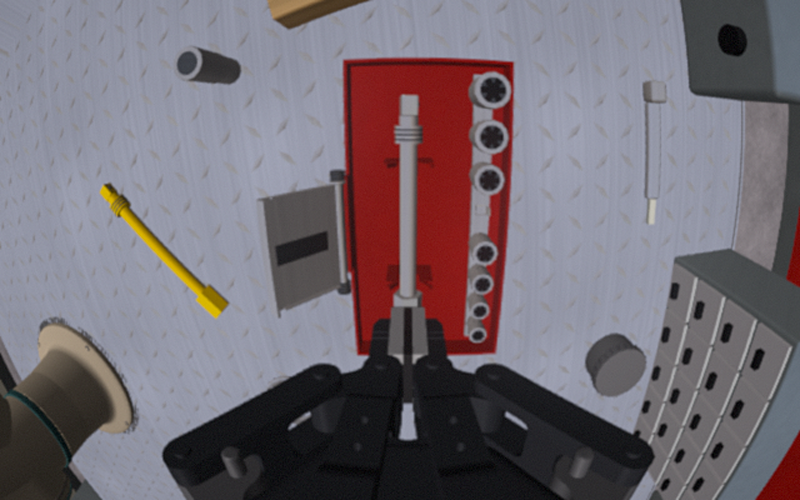

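The bar lies in both rests (bar column ~408, rests at rows 162 and 275 of the ×1.25 picture). Next: bar height, fingertip thickness, flap window and hinge height from this view.

```bash
python3 - <<'E'
from h import *
import pickle
m,d,o=pickle.load(open("pics/w5.pkl","rb")); q=(.5465,.2067,-.1)
M=R.from_euler("xyz",o["ee_rot"],degrees=True).as_matrix(); b=M[:,2]*.0024   # seen camera bias along tool z
c,s=np.cos(q[2]),np.sin(q[2])
def loc(P):
    P=np.atleast_2d(P)-b; return np.c_[(P[:,0]-q[0])*c+(P[:,1]-q[1])*s, -(P[:,0]-q[0])*s+(P[:,1]-q[1])*c, P[:,2]]*1000
def grid(u0,u1,v0,v1): return np.array([cloud("wrist",(u,v),d[v,u],m) for v in range(v0,v1) for u in range(u0,u1) if d[v,u]>0])
B=loc(grid(316,338,115,235)); B=B[B[:,2]>38]
for y in range(-60,70,15):
    k=B[abs(B[:,1]-y)<6]; 
    if len(k): print("bar",y,np.percentile(k[:,2],[50,90]).round(1),np.percentile(k[:,0],[3,97]).round(1))
L=loc(grid(200,280,125,260)); L=L[(abs(L[:,1])<36)&(L[:,2]>76)&(L[:,2]<116)]
# fit inner face: x=-52+1.3-(z-zh)*tan40
print("zh",np.median(L[:,2]+(L[:,0]+50.7)/np.tan(np.radians(40))), "slope",np.polyfit(L[:,2],L[:,0],1))
T=loc(grid(195,235,150,260)); T=T[T[:,2]>100]; print("lip top",np.percentile(T[:,2],[90,97,99.5]))
print("slot px",loc(cloud("wrist",(242,198),d[198,242],m)), loc(cloud("wrist",(230,200),d[200,230],m)))
S=loc(grid(60,150,60,100)); print("shelf z",np.median(S[:,2]))
G=np.array([M.T@(cloud("wrist",(u,v),d[v,u],m)-o["tool_pos"]) for v in range(225,330) for u in range(290,370) if d[v,u]>0])*1000
for lo in range(-40,5,5):
    k=G[(G[:,0]>=lo)&(G[:,0]<lo+5)&(abs(G[:,1])<20)]
    if len(k)>5: print("finger",lo,len(k),np.percentile(k[:,2],[2,98]).round(1),np.percentile(k[:,1],[2,98]).round(1))
E
```

```text
bar -60 [44.6 46.4] [-8.5  4.6]
bar -45 [44.8 47.5] [-12.4   9.5]
bar -30 [44.9 46.6] [-8.2  4.4]
bar -15 [44.8 46.1] [-8.   5.5]
bar 0 [44.7 46.6] [-7.9  5.4]
bar 15 [44.9 46.4] [-7.8  5.4]
bar 30 [44.9 46.3] [-7.6  5.4]
bar 45 [44.9 46.5] [-7.5  7.3]
bar 60 [44.8 46.6] [-7.4  5.3]
zh 68.92548330164763 slope [-0.8369612   7.04675541]
lip top [127.34082675 128.3431027  129.18462091]
slot px [[-74.78824637  -0.23818913  99.47131542]] [[-82.63480011   1.50546312 109.5642805 ]]
shelf z -0.9641422335916787
finger -40 497 [-8.6 12. ] [-8.8 13.3]
finger -35 269 [-11.8  14.1] [ 7.6 12.8]
finger -30 368 [-11.9  14.1] [ 7.4 12.6]
finger -25 348 [-11.9  14.4] [ 7.3 12.7]
finger -20 328 [-12.1  14.3] [ 7.3 12.6]
finger -15 289 [-12.1  13.8] [ 7.5 12.5]
finger -10 236 [-10.5  13.1] [ 7.4 12.6]
finger -5 62 [-7.8 10.1] [ 7.7 12.5]
```

```bash
cat > where.py <<'E'
from h import *
o=telemetry.get_obs(); q=(.546,.2067,-.1); c,s=np.cos(q[2]),np.sin(q[2]); P=o["tool_pos"]
print("local",(np.array([(P[0]-q[0])*c+(P[1]-q[1])*s,-(P[0]-q[0])*s+(P[1]-q[1])*c,P[2]])*1000).round(1),"F",o["wrist_force"].round(1),"t",o["time"])
E
python3 -m creep '[[[0.1,0,-0.45],[0,0,0]],[[0.1,0,-0.45],[0,0,0]],[[0.1,0,-0.45],[0,0,0]],[[0.3,0,0],[0,0,0]],[[0.34,0,0],[0,0,0]],[[0,0,0],[0,0,0]],[[0,0,0],[0,0,0]]]'; python3 where.py
```

```text
time: 10.4
tool_pos: [0.4119, 0.2209, 0.112]
ee_rot: [45.6, 90.0, 39.7]
wrist_force: [0.6, 0.7, 0.1]
grip_width: -0.0
local [-134.8    0.8  112. ] F [0.6 0.7 0.1] t 10.4
```

```bash
python3 -m creep '[[[0,0,0.1],[0,0,0]],[[0,0,0.06],[0,0,0]],[[0,0,0.06],[0,0,0]],[[0,0,0.03],[0,0,0]],[[0,0,0],[0,0,0]]]'; python3 where.py;  python3 -m creep '[[[0,0,0.03],[0,0,0]],[[0,0,0],[0,0,0]]]'; python3 where.py
```

```text
time: 11.02
tool_pos: [0.4366, 0.2182, 0.1112]
ee_rot: [-174.3, 90.0, 179.7]
wrist_force: [-0.5, -0.2, -0.9]
grip_width: 0.0002
local [-110.     0.6  111.2] F [-0.5 -0.2 -0.9] t 11.025
time: 11.28
tool_pos: [0.4385, 0.2181, 0.1112]
ee_rot: [-175.5, 89.8, 178.6]
wrist_force: [-4.9, 0.3, 3.0]
grip_width: 0.0001
local [-108.1    0.7  111.2] F [-4.9  0.3  3. ] t 11.275
```

Contact is where the hinge estimate put it (z ≈ 71). Following the arc.

```bash
python3 -m creep '[[[-0.025,0,0.03],[0,0,0]],[[-0.025,0,0.03],[0,0,0]],[[-0.025,0,0.03],[0,0,0]]]'; python3 where.py;  python3 -m creep '[[[-0.02,0,0.035],[0,0,0]],[[-0.02,0,0.035],[0,0,0]],[[-0.02,0,0.035],[0,0,0]]]'; python3 where.py
```

```text
time: 11.65
tool_pos: [0.447, 0.2172, 0.1179]
ee_rot: [-170.7, 89.8, -176.6]
wrist_force: [-5.5, 0.2, -1.8]
grip_width: 0.0
local [-99.6   0.6 117.9] F [-5.5  0.2 -1.8] t 11.65
time: 12.02
tool_pos: [0.4574, 0.2161, 0.1237]
ee_rot: [-170.2, 89.7, -176.1]
wrist_force: [-4.9, 2.4, -1.7]
grip_width: 0.0003
local [-89.1   0.5 123.7] F [-4.9  2.4 -1.7] t 12.025
```

```bash
python3 -m creep '[[[-0.012,0,0.04],[0,0,0]],[[-0.012,0,0.04],[0,0,0]],[[-0.01,0,0.04],[0,0,0]],[[-0.008,0,0.04],[0,0,0]],[[-0.006,0,0.04],[0,0,0]],[[-0.004,0,0.04],[0,0,0]]]'; python3 where.py;  python3 -m creep '[[[0,0,0.04],[0,0,0]],[[0,0,0.04],[0,0,0]],[[0.004,0,0.04],[0,0,0]]]'; python3 where.py
```

```text
time: 12.78
tool_pos: [0.4812, 0.2138, 0.1288]
ee_rot: [-173.4, 89.7, -179.3]
wrist_force: [-5.9, 1.6, -2.1]
grip_width: -0.0002
local [-65.2   0.6 128.8] F [-5.9  1.6 -2.1] t 12.775
time: 13.15
tool_pos: [0.493, 0.2126, 0.1283]
ee_rot: [-172.5, 89.7, -178.4]
wrist_force: [-6.3, 0.8, -2.3]
grip_width: 0.0001
local [-53.3   0.5 128.3] F [-6.3  0.8 -2.3] t 13.15
```

```bash
python3 -m creep '[[[0.005,0,0.038],[0,0,0]],[[0.01,0,0.038],[0,0,0]],[[0.012,0,0.038],[0,0,0]],[[0.017,0,0.037],[0,0,0]]]'; python3 where.py;  python3 -m creep '[[[0.02,0,0.036],[0,0,0]],[[0.025,0,0.034],[0,0,0]],[[0.028,0,0.032],[0,0,0]],[[0.032,0,0.03],[0,0,0]]]'; python3 where.py
```

```text
time: 13.65
tool_pos: [0.5082, 0.211, 0.1242]
ee_rot: [-172.6, 89.7, -178.5]
wrist_force: [-5.5, 0.8, -0.3]
grip_width: -0.0001
local [-38.    0.5 124.2] F [-5.5  0.8 -0.3] t 13.65
time: 14.15
tool_pos: [0.5233, 0.2094, 0.1151]
ee_rot: [24.1, 89.9, 18.2]
wrist_force: [-1.8, 0.5, 4.7]
grip_width: -0.0
local [-22.9   0.4 115.1] F [-1.8  0.5  4.7] t 14.15
```

```bash
python3 -m creep '[[[0.028,0,0.032],[0,0,0]],[[0.03,0,0.028],[0,0,0]],[[0.032,0,0.026],[0,0,0]],[[0.034,0,0.023],[0,0,0]]]'; python3 where.py;  python3 -m creep '[[[0.034,0,0.018],[0,0,0]],[[0.034,0,0.015],[0,0,0]],[[0.036,0,0.012],[0,0,0]]]'; python3 where.py
```

```text
time: 14.65
tool_pos: [0.5343, 0.2081, 0.1025]
ee_rot: [13.8, 89.9, 7.8]
wrist_force: [1.1, 0.2, 3.8]
grip_width: -0.0002
local [-11.7   0.3 102.5] F [1.1 0.2 3.8] t 14.65
time: 15.02
tool_pos: [0.5381, 0.2076, 0.0914]
ee_rot: [-162.1, 90.0, -168.0]
wrist_force: [1.1, 0.0, 2.3]
grip_width: -0.0
local [-7.9  0.1 91.4] F [1.1 0.  2.3] t 15.025
```

```bash
python3 -m creep '[[[0.035,0,0.01],[0,0,0]],[[0.035,0,0.008],[0,0,0]],[[0.03,0,0.005],[0,0,0]],[[0,0,0],[0,0,0]]]'; python3 where.py;  python3 -m creep '[[[0.02,0,0.005],[0,0,0]],[[0,0,0],[0,0,0]]]'; python3 where.py;  python3 -m creep '[[[0.015,0,0],[0,0,0]],[[0,0,0],[0,0,0]]]'; python3 where.py
```

```text
time: 15.52
tool_pos: [0.54, 0.2074, 0.0812]
ee_rot: [-163.1, 89.9, -169.0]
wrist_force: [-0.1, -0.6, 0.5]
grip_width: 0.0001
local [-6.   0.1 81.2] F [-0.1 -0.6  0.5] t 15.525
time: 15.78
tool_pos: [0.5408, 0.2074, 0.0797]
ee_rot: [-170.4, 90.0, -176.4]
wrist_force: [0.4, 0.5, 0.0]
grip_width: 0.0001
local [-5.2  0.2 79.7] F [0.4 0.5 0. ] t 15.775
time: 16.02
tool_pos: [0.5408, 0.2074, 0.0783]
ee_rot: [-175.1, 90.0, 179.0]
wrist_force: [-0.8, 0.2, -0.3]
grip_width: 0.0004
local [-5.2  0.2 78.3] F [-0.8  0.2 -0.3] t 16.025
```

```bash
python3 -m creep '[[[0.015,0,0],[0,0,0]],[[0,0,0],[0,0,0]]]'; python3 where.py; python3 -m creep '[[[0.015,0,0],[0,0,0]],[[0,0,0],[0,0,0]]]'; python3 where.py; python3 - <<'E'
from h import *
import pickle
o=telemetry.get_obs(); m=imaging.camera_model("wrist"); p,d=imaging.capture("wrist"); cv2.imwrite("pics/w6v.png",cv2.resize(p[:,:,::-1],(800,500),interpolation=cv2.INTER_CUBIC))
q=(.546,.2067,-.1); c,s=np.cos(q[2]),np.sin(q[2])
P=np.array([cloud("wrist",(u,v),d[v,u],m) for v in range(100,260,2) for u in range(240,360,2) if d[v,u]>0])
L=np.c_[(P[:,0]-q[0])*c+(P[:,1]-q[1])*s, -(P[:,0]-q[0])*s+(P[:,1]-q[1])*c, P[:,2]]*1000
for x in range(-55,20,8):
    k=L[(abs(L[:,0]-x)<4)&(L[:,1]>16)&(L[:,1]<36)&(L[:,2]>50)]
    if len(k): print(x,len(k),np.percentile(k[:,2],[10,50,90]).round(1))
E
```

```text
time: 16.27
tool_pos: [0.5409, 0.2074, 0.0768]
ee_rot: [170.1, 90.0, 164.2]
wrist_force: [-0.0, -0.5, -0.1]
grip_width: 0.0004
local [-5.2  0.2 76.8] F [-0.  -0.5 -0.1] t 16.275
time: 16.52
tool_pos: [0.5408, 0.2074, 0.0752]
ee_rot: [-166.1, 90.0, -172.0]
wrist_force: [0.0, -0.1, 0.1]
grip_width: -0.0
local [-5.2  0.2 75.2] F [ 0.  -0.1  0.1] t 16.525
-47 105 [70.4 71.5 72.7]
-39 137 [70.4 71.1 71.9]
-31 134 [70.3 71.1 71.8]
-23 140 [70.4 71.2 71.8]
-15 145 [70.4 71.1 71.9]
-7 137 [70.5 71.2 72. ]
1 148 [70.4 71.2 72. ]
9 146 [70.3 71.1 71.9]
```

The flap is level at z ≈ 71 all along, so it has snapped shut on its stop. I'll retreat straight up and check.

```bash
python3 -m creep '[[[-0.2,0,0],[0,0,0]],[[-0.5,0,0],[0,0,0]],[[-0.5,0,0],[0,0,0]],[[-0.3,0,0],[0,0,0]],[[0,0,0],[0,0,0]],[[0,0,0],[0,0,0]]]'; python3 - <<'E'
from h import *
p,d=imaging.capture("wrist"); cv2.imwrite("pics/w7v.png",cv2.resize(p[:,:,::-1],(800,500),interpolation=cv2.INTER_CUBIC))
E
```

```text
time: 17.32
tool_pos: [0.5405, 0.2073, 0.2239]
ee_rot: [-158.6, 89.9, -164.6]
wrist_force: [-0.0, 0.1, -1.0]
grip_width: -0.0001
```

View pics/w7v.png

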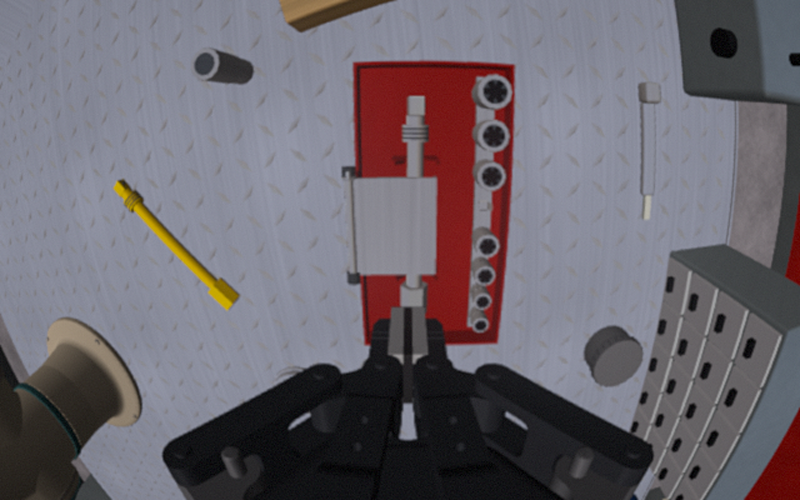

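The last picture shows the flap shut and level across the bar at (395,226), the bar in both rests, the neighbouring things in place and the gripper clear. Handing in.

```bash
python3 -c "
from workcell import workorder
print(workorder.hand_in())"
```

```text
the job is handed in; nothing more can be done
None
```

The chrome bar is stowed in the organizer's two rests with the keeper flap shut over it, but I may have passed the 15 N limit for a moment while seating the bar. I handed the job in at about 17.4 s, and no verdict is reported.

**The force reading:** my second small push as the bar bottomed in the rests read 12.7 N upward and 8.8 N sideways at the wrist. Allowing for the bar's 2.6 N weight, the total on the organizer comes to about 15 to 18 N. It lasted about a quarter of a second. I backed off at once, and it read about 2 N before I released the bar.

**Bar:** after release it lay level, with its top measured at about 46.5 mm against the 47 mm it should be, and centred to within about 1.5 mm.

**Keeper:** I measured the hinge at about 71 mm above the shelf, roughly 9 mm above mid-slot, and the first contact with the flap agreed with that. Pushing it over took at most about 7 N at the readings taken between moves. The force then dropped to zero as it snapped past its centre.

**Last checks:** the flap reads level at about 71 mm along its whole length, so it is shut on its stop. The last picture shows the gripper clear above and the things in view in place. I did not look again at those outside that view.

**Where measurements disagreed:** my position estimates for the organizer from the top and wrist cameras differed by about 5 to 8 mm. I went by the wrist view, corrected by where the bar showed between the fingers.

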